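# Sweep the cast napkin rings into the bench scoop

## Robot

A 7-joint arm with a two-finger parallel gripper is mounted at the origin on the work surface. World frame = base frame: x ahead of the robot, y to its left, z up, the work surface at z = 0. Lengths are in m, angles in rad, forces in N, time in s.
With the tool pointing down it reaches from about 0.4 to 0.85 m from the base axis. Payload 4.5 kg.
Tool frame: the origin (TCP) lies midway between the tips of the shut fingers; the grasp point (between the pads) lies 19 mm behind it; z points along the fingers, y is the line along which they close (so a half turn about z gives the same grasp; the last joint's range is limited). The gripper opens to 88 mm and grips with 3 to 60 N. Pads are 18 mm wide; open, the fingers measure 123 mm over their backs; the gripper's body (75 mm by 187 mm) begins 45 mm behind the grasp point.
Start: joints at [1.165, 0.689, -0.195, 1.565, 0.157, 0.902, -0.215], TCP at [0.266, -0.566, 0.239] pointing down, gripper open.
Joint ranges: [-3.01, 3.01], [-0.46, 2.08], [-1.47, 1.51], [0.13, 2.56], [-1, 4.14], [0.04, 2.09], [-2.66, 2.66]. Speed limits (rad/s): [2.57, 2.57, 3.14, 3.14, 3.14, 3.14, 3.14].

## Interface

Orientations are given as a unit quaternion [w, x, y, z].
In Python, from rig import bot, cams, ticket, finder gives the robot as it stands. The module is installed in compiled form; this text tells all that it offers.
- The arm moves only by the tool send_rows, never from a script. Its argument "commands" is a list of rows, each a list of 7 numbers: the shift along the tool's x, y, z in mm, then the turn, a rotation vector about the tool's x, y, z in degrees, then the opening, from -1 (shut) to 1 (fully open). A call has 1 to 10 rows; each row shifts and turns the commanded pose from where the row before left it, along the tool's axes as they then stand; what a row does not reach is not made up. A row lasts 1/10 s, in which the tool goes at most 50 mm and 8.59 degrees, less where a joint would pass 70% of its speed; a pose out of reach is approached as far as the arm can. A call with a gripper value outside its range is refused whole. The fingers move at their own pace and stop on an object; "squeeze" is the grip in N (left out, the last holds). Time passes only in rows, so rows that do not move let the fingers close. It gives the time, the measured TCP pose, the force, the opening and the grip force at its end, in the units of the state.
- bot.get_state(): the state, without advancing time (a new reading comes with each control period).
- cams.capture(name): name is "side" or "top" or "wrist"; returns a dict with "image" (480x640x3 uint8, red, green, blue), "vfov" (degrees; the focal length in pixels is half the picture's height over the tangent of half this angle, whatever the lens; pixels are square), "cx", "cy" (the principal point, pixels), "R" (3x3) and "t" (3): a world point X has camera coordinates R X + t; the wrist camera has in their place "T_tool_cam" (4x4, takes a point from camera to tool coordinates, whose origin is the TCP and whose axes are the flange's). Camera axes: x right, y down, z forward; pixel columns grow to the right and rows downward; lengths in m; the calibration is good to about 2 mm. A picture is of the moment at which its call begins: read the wrist's pose just before it. There is no depth.
- ticket.finish_job(): hands the job in; it is judged then, once.
Trained networks look in a picture, given as the dict that the camera call returned (one of the last four; its "shot" number tells which), for a name from the list of things; names that differ only in an ending like _2 or _b are one class to them, and where a whole thing is asked for, a point or a joint stands for the part that bears it (a point fixed in the world has none). Each returns a list of dicts, best first, with "conf" (0 to 1); they miss things now and then, are a little off and sometimes report something else, mostly with a low value. They report only what shows in the picture. A call takes as long as a camera call. They do not tell look-alikes from the thing itself.
- finder.recognise(picture, query): "position" ([x, y, z] in m, in the coordinates of the camera as it stood for that picture, good to about 4 mm: the middle of the surface that is visible of it).
The state is a dict: "clock": time; "joint_positions": joint angles; "qd": joint speeds; "joint_efforts": joint torques, N m; "tcp_pos": TCP position; "tool_rot": TCP orientation; "ft_force": force on the tool from outside, world axes, zero at the start; "wrist_torque": the same for the moment, N m; "width": finger opening in m; "gripper_force": force on a finger pad.
Only numpy, scipy, OpenCV 4.12 (cv2) and the standard library are available. Lean on these libraries where they do the work, as an engineer would, in place of code of your own. Each camera call takes 0.05 s, during which the arm holds its last target. There are 200 camera calls.

## Task

Sweep the three loose cast silver napkin rings across the bench top with the fingers, over the sloping lip and into the open scoop pan, until every ring has cleared the lip and lies flat on the pan's floor. Only slide them, gently: do not pinch them, press down on them or lift them. Leave the pan where it stands, and do not disturb the pliers, the bangle, the ring clamp or the tin.

Things in the scene. Friction and masses are not known exactly. Their poses are not given: they have to be found in the camera images.
- pan: sheet-metal bench scoop, loose, about 0.6 kg, flat on the bench. Flat floor 150 mm (x) by 210 mm (y), 2 mm thick; walls 26 mm high, 2 mm thick at the back (+x) and both sides; open mouth at -x. Wooden handle 25 mm thick behind, x = 75 to 175 mm. Origin: middle of the floor's underside, at bench height; +x points from mouth to back wall, y across, z up
- pan_lip (a point): middle of the front edge of the scoop's sloping lip, at bench height; axes as the pan's. The lip is as wide as the pan and rises over 26 mm (along pan x) from a feather edge here to the flat floor, 2 mm high, whose front edge is at pan x = -75 mm. Cheeks 11 mm high, 2 mm thick stand at the lip's two ends
- plain_a: cast silver napkin ring lying with its hole upward; 40 mm outside diameter, 3 mm wall, 16 mm high, upright outer wall, plain. Origin: centre of the hole, at the underside; z up. About 35 to 75 g, slides on bench and pan
- plain_b: cast silver napkin ring lying with its hole upward; 40 mm outside diameter, 3 mm wall, 16 mm high, upright outer wall, plain (twin of plain_a). Origin: centre of the hole, at the underside; z up. About 35 to 75 g, slides on bench and pan
- crest: cast silver napkin ring lying with its hole upward; 40 mm outside diameter, 3 mm wall, 16 mm high, upright outer wall; a flat engraving plate 16 mm wide on its +x side reaches 22 mm from the centre. Origin: centre of the hole, at the underside; z up. About 35 to 75 g, slides on bench and pan
- pliers: flat-nose pliers with red grips lying on the bench, 139 mm long (x from -88 mm at the grips to +51 mm at the jaws), 53 mm wide over the grips, 13 mm high; origin near the pivot at bench height. Leave alone
- bangle: brass bangle lying flat, 68 mm outside diameter, 9 mm high; origin at its centre, underside. Leave alone
- clamp: wooden ring clamp lying on the bench, a straight bar 130 mm long (x), 26 mm wide, 20 mm high, brass collar round its middle; origin at the middle of its underside. Leave alone
- tin: closed round brass tin, 54 mm diameter, 37 mm high; origin at the centre of its underside. Leave alone
There are look-alikes about, which are no part of the job. Leave any blue or orange look-alike of the crest alone.

How it is judged:
At the end, for the whole second after the job is handed in: All three rings rest flat on the pan's floor (within 6 mm), each with its centre at least 20 mm behind the front edge of the flat floor (wholly past the lip); the pan stands flat within 30 mm of its place; pliers, bangle, ring clamp and tin are within 15 mm of theirs (x of plain_a in the frame of pan between -0.055 and 0.075 m and y of plain_a in the frame of pan between -0.103 and 0.103 m and z of each of plain_a, plain_b, crest in the frame of pan below 0.008 m and linear speed of each of plain_a, plain_b, crest below 0.02 m/s and x of plain_b in the frame of pan between -0.055 and 0.075 m and y of plain_b in the frame of pan between -0.103 and 0.103 m and x of crest in the frame of pan between -0.055 and 0.075 m and y of crest in the frame of pan between -0.103 and 0.103 m and distance of pan from where it was at the start of the episode below 0.03 m and angle between pan's own z axis and vertical below 0.05 rad and distance of each of pliers, bangle, clamp, tin from where it was at the start of the episode below 0.015 m); the robot touches nothing.
It fails at once if a ring is lifted (the middle of its underside more than 24 mm above the bench) (height (world z) of any of plain_a, plain_b, crest above 0.024 m).
It fails at once if a ring is pinched or pressed: more than 20 N between the fingers and a ring (contact force between the fingers and plain_a above 20 N or contact force between the fingers and plain_b above 20 N or contact force between the fingers and crest above 20 N).
It fails at once if the pan is shoved more than 30 mm, tipped or lifted (distance of pan from where it was at the start of the episode above 0.03 m or angle between pan's own z axis and vertical above 0.15 rad).
It fails at once if the pliers, bangle, ring clamp or tin are disturbed (more than 15 mm) (distance of any of pliers, bangle, clamp, tin from where it was at the start of the episode above 0.015 m).
It also fails if it takes over 64 s, if anything falls off the work surface, if the arm or the gripper's body presses on something with over 40 N, if the wrist force passes 120 N, or if a joint passes its speed limit or range.

## Working session

There is one attempt and no reset: what is moved stays moved. The work goes in short steps, Python scripts to look and compute and a tool call to move; the robot and the scene stay as the last step left them, time stands still between calls to the robot, and variables do not carry over. Pictures are saved under pics/ and viewed, at most 10 in all, crops included, and the job is handed in when it is done.

Besides the shell and the picture viewer there is one more tool, called after ">>>" in YAML: its name, and indented under it one key for each argument. send_rows: Moves the arm, as the interface text tells. Its arguments: {"type":"object","properties":{"commands":{"type":"array"},"squeeze":{"type":"number"}},"required":["commands"]}

```bash
mkdir -p pics; cat > h.py <<'E'
from rig import bot,cams,ticket,finder
import numpy as np,cv2
from scipy.spatial.transform import Rotation as Ro
def save(p,n): cv2.imwrite('pics/'+n,p['image'][:,:,::-1])
def toworld(p,c):
    return p['R'].T@(np.array(c)-p['t'])
def f(p): return 240/np.tan(np.radians(p['vfov']/2))
def pix(p,X):
    c=p['R']@np.array(X)+p['t']; return np.array([p['cx']+f(p)*c[0]/c[2],p['cy']+f(p)*c[1]/c[2]])
def onplane(p,u,v,z):
    d=p['R'].T@np.array([(u-p['cx'])/f(p),(v-p['cy'])/f(p),1]); o=-p['R'].T@p['t']
    return o+d*(z-o[2])/d[2]
E
python3 - <<'E'
from h import *
print({k:np.round(v,3) for k,v in bot.get_state().items() if k in('clock','tcp_pos','tool_rot','width','ft_force')})
for n in('top','side'):
    p=cams.capture(n); save(p,n+'1.png'); print(n,p['vfov'],p['cx'],p['cy'],np.round(-p['R'].T@p['t'],3),np.round(p['R'],2).tolist())
    for q in('pan','pan_lip','plain_a','crest','pliers','bangle','clamp','tin'):
        for r in finder.recognise(p,q):
            X=toworld(p,r['position']); print(q,round(r['conf'],2),np.round(X,3),np.round(pix(p,X)))
E
```

```text
{'clock': np.float64(0.0), 'tcp_pos': array([ 0.266, -0.565,  0.238]), 'tool_rot': array([-0.001,  0.976,  0.218, -0.   ]), 'ft_force': array([0.06 , 0.334, 0.618]), 'width': np.float64(0.088)}
top 53.02039814918494 312.81161495759153 239.80174920480837 [ 0.407 -0.073  0.875] [[0.0, -1.0, -0.01], [-0.98, 0.0, -0.18], [0.18, 0.01, -0.98]]
pan 0.89 [0.577 0.259 0.004] [140. 234.]
pan_lip 0.7 [ 0.575  0.259 -0.002] [141. 235.]
plain_a 0.53 [0.601 0.01  0.016] [274. 219.]
plain_a 0.51 [ 0.519 -0.057  0.011] [311. 264.]
plain_a 0.33 [ 0.451 -0.252  0.015] [420. 302.]
crest 0.73 [ 0.367 -0.236  0.012] [413. 351.]
crest 0.63 [ 0.532 -0.191  0.015] [385. 256.]
crest 0.45 [ 0.449 -0.245  0.015] [417. 303.]
pliers 0.64 [ 0.351 -0.064  0.016] [314. 360.]
bangle 0.69 [ 0.735 -0.099  0.01 ] [333. 151.]
clamp 0.61 [ 0.509 -0.414  0.019] [511. 269.]
tin 0.85 [ 0.6   -0.283  0.035] [437. 217.]
side 45.207866991477545 316.3581366369472 236.96712156835127 [ 0.49  -0.815  0.694] [[0.99, -0.11, -0.0], [-0.07, -0.65, -0.76], [0.08, 0.75, -0.65]]
pan 0.71 [0.575 0.264 0.007] [302. 153.]
pan_lip 0.59 [0.572 0.265 0.004] [301. 154.]
plain_a 0.69 [0.601 0.006 0.008] [328. 227.]
plain_a 0.59 [ 0.519 -0.059  0.013] [287. 251.]
crest 0.8 [ 0.367 -0.236  0.008] [195. 338.]
crest 0.77 [ 0.455 -0.253  0.013] [254. 340.]
crest 0.68 [ 0.534 -0.195  0.013] [302. 308.]
pliers 0.72 [ 0.35  -0.071  0.009] [190. 264.]
bangle 0.77 [ 0.735 -0.099  0.007] [412. 260.]
clamp 0.58 [ 0.512 -0.423  0.021] [301. 436.]
tin 0.96 [ 0.605 -0.293  0.032] [357. 345.]
```

View pics/top1.png

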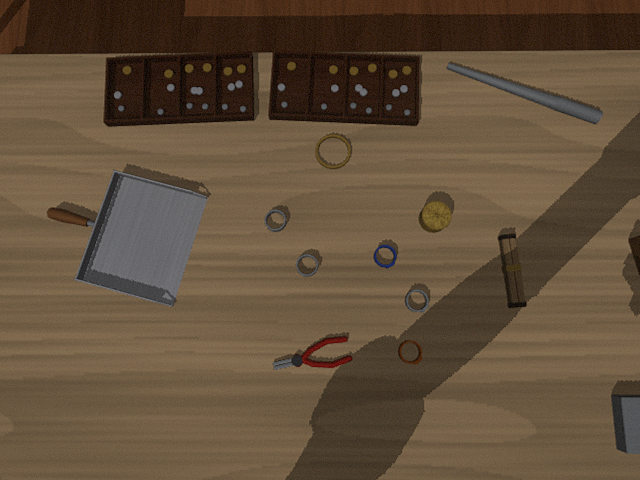

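```bash
python3 -c "
import cv2
a=cv2.imread('pics/top1.png')[190:370,240:460];cv2.imwrite('pics/crop1.png',cv2.resize(a,None,fx=3.3,fy=3.3,interpolation=cv2.INTER_CUBIC))"
```

```text
(no output)
```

View pics/crop1.png

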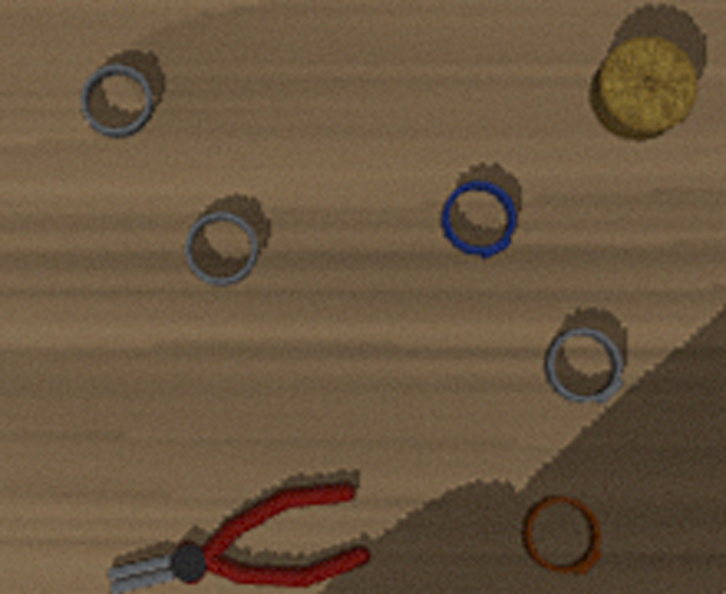

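The top view shows three silver rings. (276,219) and (308,264) have no plate, so they are plain_a and plain_b. (417,300) has a plate at its lower right, so it is the crest. The blue ring at (385,256) and the orange one at (410,351) are look-alikes and stay put. The pan is at (140,235), with its mouth facing right (about (208,192) to (175,305)) and its handle to the left.

```bash
python3 -c "
import cv2,numpy as np
a=cv2.imread('pics/top1.png')[160:315,65:225];b=cv2.imread('pics/side1.png')[90:215,230:390]
a=cv2.resize(a,None,fx=2.5,fy=2.5,interpolation=cv2.INTER_CUBIC);b=cv2.resize(b,None,fx=2.5,fy=2.5,interpolation=cv2.INTER_CUBIC)
c=np.zeros((400,800,3),np.uint8);c[:a.shape[0],:400]=a;c[:b.shape[0],400:]=b;cv2.imwrite('pics/crop2.png',c)"
```

```text
(no output)
```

View pics/crop2.png

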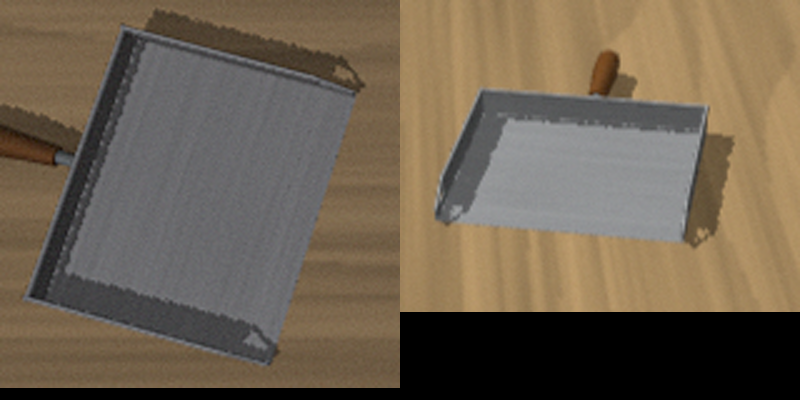

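```bash
cat > geo.py <<'E'
from h import *
E
python3 - <<'E'
from h import *
T=cams.capture('top');S=cams.capture('side')
fr=[onplane(T,207.4,198,.003),onplane(T,173.8,304.8,.003)];frs=[onplane(S,344.4,186.4,.003),onplane(S,245.2,177.6,.003)]
bk=[onplane(T,113.4,171.2,.028),onplane(T,75,279.2,.028)];bks=[onplane(S,353.2,132.4,.028),onplane(S,262,126,.028)]
print(np.round([fr,frs,bk,bks],3))
# two-view triangulation of back corners heights
def tri(a,b):
    import itertools
    P=lambda p:np.array([[f(p),0,p['cx']],[0,f(p),p['cy']],[0,0,1]])@np.c_[p['R'],p['t']]
    X=cv2.triangulatePoints(P(T),P(S),np.array(a,float),np.array(b,float))
    return (X[:3]/X[3]).ravel()
print('tri',np.round([tri((113.4,171.2),(353.2,132.4)),tri((75,279.2),(262,126)),tri((207.4,198),(344.4,186.4)),tri((173.8,304.8),(245.2,177.6))],3))
F=(np.array(fr)+frs)/2;B=(np.array(bk)+bks)/2
d1=F[0]-F[1];d2=B[0]-B[1];d3=B.mean(0)-F.mean(0)
print('widths',np.linalg.norm(d1[:2]),np.linalg.norm(d2[:2]),np.linalg.norm(d3[:2]))
# pan +x angle
for d in(d1,d2): print(np.degrees(np.arctan2(d[1],d[0]))+90)
print(np.degrees(np.arctan2(d3[1],d3[0])))
for n,u,v in(('r1',275.5,220.3),('r2',307.3,264.8),('crest',417,300.3)): print(n,np.round(onplane(T,u,v,.016),3))
E
```

```text
[[[0.645 0.137 0.003]
  [0.446 0.19  0.003]]

 [[0.651 0.136 0.003]
  [0.449 0.191 0.003]]

 [[0.69  0.307 0.028]
  [0.49  0.36  0.028]]

 [[0.695 0.305 0.028]
  [0.492 0.357 0.028]]]
tri [[0.693 0.309 0.025]
 [0.491 0.362 0.025]
 [0.649 0.138 0.002]
 [0.448 0.19  0.004]]
widths 0.20725990498556368 0.20795452783356524 0.174539634393486
75.03487587423997
75.38267482425681
75.4623441306943
r1 [0.599 0.007 0.016]
r2 [ 0.517 -0.051  0.016]
crest [ 0.454 -0.246  0.016]
```

>>> send_rows:
  commands:
    - [0,0,0,0,0,-8.35,-0.364]
    - [0,0,0,0,0,-8.35,-0.364]
    - [0,0,0,0,0,-8.35,-0.364]
    - [0,0,0,0,0,-8.35,-0.364]
    - [0,0,0,0,0,-8.35,-0.364]
    - [0,0,0,0,0,-8.35,-0.364]
    - [30,7,0,0,0,0,-0.364]
    - [30,7,0,0,0,0,-0.364]
    - [30,7,0,0,0,0,-0.364]
    - [30,7,0,0,0,0,-0.364]
  squeeze: 5

```text
clock: 2.0
tcp_pos: [0.3241, -0.4556, 0.2388]
tool_rot: [0.0, 0.792, 0.611, 0.0]
ft_force: [0.7, -0.1, 0.0]
width: 0.0277
gripper_force: 0.0
```

>>> send_rows:
  commands:
    - [38,8,0,0,0,0,-0.364]
    - [38,8,0,0,0,0,-0.364]
    - [38,8,0,0,0,0,-0.364]
    - [38,8,0,0,0,0,-0.364]
    - [38,8,0,0,0,0,-0.364]
    - [38,8,0,0,0,0,-0.364]
    - [38,8,0,0,0,0,-0.364]
    - [38,8,0,0,0,0,-0.364]
    - [38,8,0,0,0,0,-0.364]
    - [38,8,0,0,0,0,-0.364]

```text
clock: 3.0
tcp_pos: [0.4982, -0.1079, 0.2389]
tool_rot: [0.0, 0.792, 0.611, 0.0]
ft_force: [1.5, -0.1, 0.2]
width: 0.0281
gripper_force: 0.0
```

```bash
cat >> h.py <<'E'
a=np.radians(75.2);O=np.array([.574,.261])
def topan(X): d=np.array(X[:2])-O; return np.array([d@[np.cos(a),np.sin(a)],d@[-np.sin(a),np.cos(a)]])*1000
def st():
    s=bot.get_state();R=Ro.from_quat(np.roll(s['tool_rot'],-1)).as_matrix()
    print('t',round(s['clock'],2),'tcp',np.round(s['tcp_pos'],4),'pan mm',np.round(topan(s['tcp_pos']),1),'yaw',np.degrees(np.arctan2(R[1,0],R[0,0])).round(2),'tilt',np.round(R[:2,2],3),'w',s['width'].round(4),'F',np.round(s['ft_force'],1))
def look(n):
    p=cams.capture(n); out=[]
    for q in('plain_a','crest'):
        for r in finder.recognise(p,q):
            if r['conf']>.3:
                X=toworld(p,r['position']); out.append((q,round(r['conf'],2),*np.round(topan(X)),round(X[2]*1000)))
    for o in out: print(n,*o)
    return p
E
python3 - <<'E'
from h import *
st(); look('top');look('side'); st()
E
```

```text
Traceback (most recent call last):
  File "h.py", line 17, in st
    print('t',round(s['clock'],2),'tcp',np.round(s['tcp_pos'],4),'pan mm',np.round(topan(s['tcp_pos']),1),'yaw',np.degrees(np.arctan2(R[1,0],R[0,0])).round(2),'tilt',np.round(R[:2,2],3),'w',s['width'].round(4),'F',np.round(s['ft_force'],1))
                                                                                                                                                                                              ^^^^^^^^^^^^^^^^
AttributeError: 'float' object has no attribute 'round'
```

```bash
sed -i "s/s\['width'\].round(4)/round(float(s['width']),4)/" h.py
python3 - <<'E'
from h import *
st()
s=bot.get_state();p=cams.capture('wrist');save(p,'wr1.png')
R=Ro.from_quat(np.roll(s['tool_rot'],-1)).as_matrix();Tc=p['T_tool_cam']
for q in('plain_a','crest'):
    for r in finder.recognise(p,q):
        X=R@(Tc[:3,:3]@r['position']+Tc[:3,3])+s['tcp_pos'];print(q,round(r['conf'],2),np.round(X,3),np.round(topan(X)))
E
```

```text
t 3.0 tcp [ 0.4982 -0.1079  0.2389] pan mm [-376.1  -20.9] yaw 75.29 tilt [ 0. -0.] w 0.0281 F [ 1.5 -0.1  0.2]
plain_a 0.8 [0.605 0.011 0.023] [-234.  -94.]
plain_a 0.64 [ 0.522 -0.052  0.016] [-316.  -30.]
crest 0.95 [ 0.458 -0.247  0.013] [-521.  -18.]
crest 0.82 [ 0.534 -0.197  0.019] [-453.  -78.]
crest 0.5 [ 0.37  -0.213  0.014] [-510.   76.]
```

View pics/wr1.png

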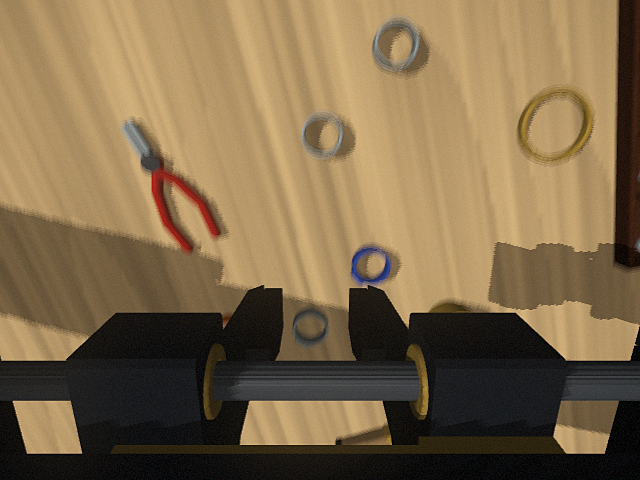

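The wrist view agrees with the fixed cameras: plain rings at (322,135) and (396,45), blue at (370,264), crest at (310,325). I'll go down behind the plain ring at pan (-318,-27) mm.

>>> send_rows:
  commands:
    - [0,6,40,0,0,0,-0.364]
    - [0,0,45,0,0,0,-0.364]
    - [0,0,45,0,0,0,-0.364]
    - [0,0,40,0,0,0,-0.364]
    - [0,0,30,0,0,0,-0.364]
    - [0,0,20,0,0,0,-0.364]
    - [0,0,9,0,0,0,-0.364]
    - [0,0,0,0,0,0,-0.364]

```text
clock: 3.95
tcp_pos: [0.5025, -0.1117, 0.009]
tool_rot: [-0.0, 0.792, 0.61, -0.001]
ft_force: [-0.7, -0.1, 0.7]
width: 0.028
gripper_force: 0.0
```

```bash
python3 -c "
from h import *
st()"
```

```text
t 3.95 tcp [ 0.5025 -0.1117  0.009 ] pan mm [-378.6  -26.1] yaw 75.24 tilt [-0.002 -0.001] w 0.028 F [-0.7 -0.1  0.7]
```

>>> send_rows:
  commands:
    - [6,0,0,0,0,0,-0.364]
    - [6,0,0,0,0,0,-0.364]
    - [6,0,0,0,0,0,-0.364]
    - [5,0,0,0,0,0,-0.364]
    - [5,0,0,0,0,0,-0.364]
    - [5,0,0,0,0,0,-0.364]
    - [5,0,0,0,0,0,-0.364]
    - [5,0,0,0,0,0,-0.364]
    - [7,0,0,0,0,0,-0.364]
    - [8,0,0,0,0,0,-0.364]

```text
clock: 4.95
tcp_pos: [0.518, -0.0545, 0.0097]
tool_rot: [0.0, 0.792, 0.611, -0.0]
ft_force: [-1.0, -0.6, -0.4]
width: 0.0282
gripper_force: 0.2
```

>>> send_rows:
  commands:
    - [9,-2,0,0,0,0,-0.364]
    - [9,-3,0,0,0,0,-0.364]
    - [9,-3,0,0,0,0,-0.364]
    - [9,-3,0,0,0,0,-0.364]
    - [9,-3,0,0,0,0,-0.364]
    - [9,-3,0,0,0,0,-0.364]
    - [9,-3,0,0,0,0,-0.364]
    - [9,-3,0,0,0,0,-0.364]
    - [9,-3,0,0,0,0,-0.364]
    - [8,0,0,0,0,0,-0.364]

```text
clock: 5.95
tcp_pos: [0.515, 0.0389, 0.0097]
tool_rot: [-0.0, 0.792, 0.611, -0.0]
ft_force: [0.1, 0.1, -0.2]
width: 0.0282
gripper_force: 0.2
```

```bash
python3 -c "
from h import *
st();look('top');save(look('side'),'s2.png')"
```

```text
t 5.95 tcp [0.515  0.0389 0.0097] pan mm [-229.8    0.3] yaw 75.34 tilt [-0.001 -0.   ] w 0.0282 F [ 0.1  0.1 -0.2]
top crest 0.54 -521.0 -11.0 14
top crest 0.5 -530.0 76.0 15
top crest 0.47 -451.0 -77.0 16
side plain_a 0.66 -242.0 -92.0 8
side plain_a 0.5 -198.0 7.0 9
side crest 0.91 -533.0 73.0 12
side crest 0.91 -452.0 -78.0 13
side crest 0.63 -526.0 -14.0 11
```

>>> send_rows:
  commands:
    - [10,0,0,0,0,0,-0.364]
    - [10,0,0,0,0,0,-0.364]
    - [10,0,0,0,0,0,-0.364]
    - [10,0,0,0,0,0,-0.364]
    - [10,0,0,0,0,0,-0.364]
    - [10,0,0,0,0,0,-0.364]
    - [8,0,0,0,0,0,-0.364]
    - [6,0,0,0,0,0,-0.364]
    - [6,0,0,0,0,0,-0.364]
    - [6,0,0,0,0,0,-0.364]

```text
clock: 7.25
tcp_pos: [0.5373, 0.1212, 0.0097]
tool_rot: [0.0, 0.792, 0.611, -0.0]
ft_force: [-0.1, -0.1, 0.1]
width: 0.0281
gripper_force: 0.1
```

>>> send_rows:
  commands:
    - [6,0,0,0,0,0,-0.364]
    - [6,0,0,0,0,0,-0.364]
    - [6,0,0,0,0,0,-0.364]
    - [6,0,0,0,0,0,-0.364]
    - [8,0,0,0,0,0,-0.364]
    - [10,0,0,0,0,0,-0.364]
    - [10,0,0,0,0,0,-0.364]
    - [10,0,0,0,0,0,-0.364]
    - [10,0,0,0,0,0,-0.364]
    - [10,0,0,0,0,0,-0.364]

```text
clock: 8.25
tcp_pos: [0.5583, 0.2014, 0.0097]
tool_rot: [0.0, 0.792, 0.611, 0.0]
ft_force: [0.2, -0.3, 0.1]
width: 0.0279
gripper_force: 0.3
```

```bash
python3 -c "
from h import *
st();look('top');save(look('side'),'s3.png')"
```

```text
t 8.25 tcp [0.5583 0.2014 0.0097] pan mm [-61.6   0. ] yaw 75.31 tilt [0. 0.] w 0.0279 F [ 0.2 -0.3  0.1]
top plain_a 0.66 -239.0 -92.0 16
top crest 0.74 -531.0 79.0 14
top crest 0.73 -448.0 -77.0 15
top crest 0.46 -523.0 -11.0 15
top crest 0.42 -29.0 37.0 2
side plain_a 0.88 -242.0 -94.0 9
side plain_a 0.48 -45.0 5.0 14
side crest 0.97 -534.0 74.0 8
side crest 0.79 -526.0 -16.0 9
side crest 0.69 -453.0 -79.0 13
```

View pics/s3.png

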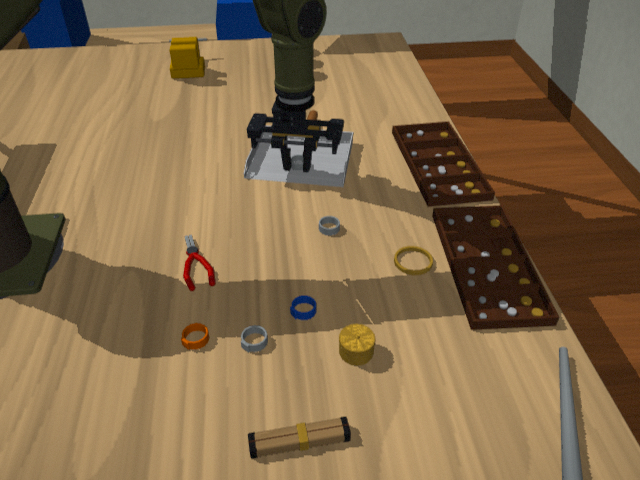

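The fingers are in the pan at (300,160) with the ring ahead of them, and the pan hasn't moved. I'll finish this push, then retract, lift and go behind the second plain ring.

>>> send_rows:
  commands:
    - [10,0,0,0,0,0,-0.364]
    - [9,0,0,0,0,0,-0.364]
    - [8,0,0,0,0,0,-0.364]
    - [6,0,0,0,0,0,-0.364]
    - [4,0,0,0,0,0,-0.364]
    - [2,0,0,0,0,0,-0.364]
    - [0,0,0,0,0,0,-0.364]
    - [-20,0,0,0,0,0,-0.364]
    - [-20,0,-30,0,0,0,-0.364]
    - [-30,0,-40,0,0,0,-0.364]

```text
clock: 9.55
tcp_pos: [0.5488, 0.1707, 0.0788]
tool_rot: [-0.001, 0.791, 0.612, -0.001]
ft_force: [1.2, 0.1, -0.4]
width: 0.0281
gripper_force: 0.0
```

>>> send_rows:
  commands:
    - [-35,15,-10,0,0,0,-0.364]
    - [-40,20,0,0,0,0,-0.364]
    - [-40,20,0,0,0,0,-0.364]
    - [-40,20,0,0,0,0,-0.364]
    - [-35,17,0,0,0,0,-0.364]
    - [-13,0,0,0,0,0,-0.364]
    - [0,0,0,0,0,0,-0.364]

```text
clock: 10.25
tcp_pos: [0.5866, -0.0526, 0.0895]
tool_rot: [0.0, 0.793, 0.609, -0.001]
ft_force: [0.2, 0.4, -1.0]
width: 0.028
gripper_force: 0.0
```

```bash
python3 -c "
from h import *
st();look('top');look('side')"
```

```text
t 10.25 tcp [ 0.5866 -0.0526  0.0895] pan mm [-300.   -92.3] yaw 75.01 tilt [-0.001 -0.002] w 0.028 F [ 0.2  0.4 -1. ]
top plain_a 0.8 -9.0 2.0 16
side plain_a 0.62 -238.0 -92.0 7
side plain_a 0.48 -308.0 -247.0 9
side crest 0.8 -527.0 -17.0 11
side crest 0.71 -531.0 72.0 9
side crest 0.68 9.0 63.0 6
side crest 0.64 -454.0 -81.0 13
```

>>> send_rows:
  commands:
    - [0,0,30,0,0,0,-0.364]
    - [0,0,30,0,0,0,-0.364]
    - [0,0,15,0,0,0,-0.364]
    - [0,0,5,0,0,0,-0.364]
    - [6,0,0,0,0,0,-0.364]
    - [6,0,0,0,0,0,-0.364]
    - [6,0,0,0,0,0,-0.364]
    - [5,0,0,0,0,0,-0.364]
    - [5,0,0,0,0,0,-0.364]
    - [5,0,0,0,0,0,-0.364]

```text
clock: 11.55
tcp_pos: [0.5963, -0.0169, 0.01]
tool_rot: [0.0, 0.792, 0.611, 0.0]
ft_force: [-0.0, -0.8, 1.1]
width: 0.0277
gripper_force: 0.0
```

>>> send_rows:
  commands:
    - [5,0,0,0,0,0,-0.364]
    - [6,0,0,0,0,0,-0.364]
    - [8,-1,0,0,0,0,-0.364]
    - [9,-3,0,0,0,0,-0.364]
    - [9,-4,0,0,0,0,-0.364]
    - [9,-4,0,0,0,0,-0.364]
    - [9,-4,0,0,0,0,-0.364]
    - [9,-4,0,0,0,0,-0.364]
    - [9,-4,0,0,0,0,-0.364]
    - [9,-4,0,0,0,0,-0.364]

```text
clock: 12.55
tcp_pos: [0.5896, 0.07, 0.0097]
tool_rot: [0.0, 0.792, 0.611, -0.0]
ft_force: [-0.1, -0.0, -0.1]
width: 0.0281
gripper_force: 0.2
```

```bash
python3 -c "
from h import *
st();look('top');look('side')"
```

```text
t 12.55 tcp [0.5896 0.07   0.0097] pan mm [-180.7  -63.9] yaw 75.31 tilt [-0. -0.] w 0.0281 F [-0.1 -0.  -0.1]
top crest 0.73 -535.0 77.0 17
top crest 0.51 -523.0 -12.0 14
side plain_a 0.51 -164.0 -61.0 7
side crest 0.97 -523.0 -18.0 7
side crest 0.89 -451.0 -79.0 16
side crest 0.84 -534.0 74.0 8
```

Ring follows. Next: to lane y=-60, then over the lip to TCP x ≈ -25.

>>> send_rows:
  commands:
    - [9,-3,0,0,0,0,-0.364]
    - [9,0,0,0,0,0,-0.364]
    - [8,0,0,0,0,0,-0.364]
    - [6,0,0,0,0,0,-0.364]
    - [6,0,0,0,0,0,-0.364]
    - [6,0,0,0,0,0,-0.364]
    - [6,0,0,0,0,0,-0.364]
    - [6,0,0,0,0,0,-0.364]
    - [6,0,0,0,0,0,-0.364]
    - [6,0,0,0,0,0,-0.364]

```text
clock: 13.85
tcp_pos: [0.6043, 0.136, 0.0097]
tool_rot: [0.0, 0.792, 0.611, -0.0]
ft_force: [-0.5, -0.2, -0.3]
width: 0.028
gripper_force: 0.3
```

>>> send_rows:
  commands:
    - [8,0,0,0,0,0,-0.364]
    - [10,0,0,0,0,0,-0.364]
    - [10,0,0,0,0,0,-0.364]
    - [10,0,0,0,0,0,-0.364]
    - [10,0,0,0,0,0,-0.364]
    - [10,0,0,0,0,0,-0.364]
    - [10,0,0,0,0,0,-0.364]
    - [8,0,0,0,0,0,-0.364]
    - [5,0,0,0,0,0,-0.364]
    - [3,0,0,0,0,0,-0.364]

```text
clock: 14.85
tcp_pos: [0.6255, 0.2174, 0.0097]
tool_rot: [0.0, 0.792, 0.611, -0.0]
ft_force: [-0.9, -1.4, 0.7]
width: 0.0284
gripper_force: 0.3
```

```bash
python3 -c "
from h import *
st();save(look('top'),'t4.png');look('side')"
```

```text
t 14.85 tcp [0.6255 0.2174 0.0097] pan mm [-29.  -60.9] yaw 75.32 tilt [-0. -0.] w 0.0284 F [-0.9 -1.4  0.7]
top plain_a 0.55 1.0 -16.0 18
top crest 0.76 -525.0 -11.0 14
top crest 0.73 -533.0 77.0 16
top crest 0.46 -446.0 -77.0 15
side plain_a 0.53 -7.0 -0.0 14
side plain_a 0.43 6.0 -53.0 6
side crest 0.79 -534.0 75.0 9
side crest 0.79 -450.0 -80.0 16
side crest 0.61 -526.0 -15.0 10
```

>>> send_rows:
  commands:
    - [-20,0,0,0,0,0,-0.364]
    - [-20,0,-30,0,0,0,-0.364]
    - [-35,0,-40,0,0,0,-0.364]
    - [-45,-4,-10,0,0,0,-0.364]
    - [-48,-5,0,0,0,0,-0.364]
    - [-48,-5,0,0,0,0,-0.364]
    - [-48,-5,0,0,0,0,-0.364]
    - [-48,-5,0,0,0,0,-0.364]
    - [-48,-5,0,0,0,0,-0.364]
    - [-48,-5,0,0,0,0,-0.364]

```text
clock: 16.15
tcp_pos: [0.4887, -0.1691, 0.0876]
tool_rot: [0.0, 0.792, 0.611, 0.0]
ft_force: [0.4, -0.6, 0.2]
width: 0.0281
gripper_force: 0.0
```

>>> send_rows:
  commands:
    - [-45,-5,0,0,0,0,-0.364]
    - [-45,-5,0,0,0,0,-0.364]
    - [-40,-3,0,0,0,0,-0.364]
    - [-20,0,0,0,0,0,-0.364]
    - [0,0,0,0,0,0,-0.364]

```text
clock: 16.65
tcp_pos: [0.4367, -0.3135, 0.0873]
tool_rot: [0.001, 0.794, 0.608, -0.001]
ft_force: [0.4, 0.1, -0.4]
width: 0.028
gripper_force: 0.0
```

```bash
python3 -c "
from h import *
st();save(look('top'),'t5.png');look('side')"
```

```text
t 16.65 tcp [ 0.4367 -0.3135  0.0873] pan mm [-590.5  -14. ] yaw 74.86 tilt [-0.001 -0.003] w 0.028 F [ 0.4  0.1 -0.4]
top plain_a 0.47 -6.0 1.0 16
top crest 0.67 -524.0 -11.0 12
top crest 0.6 -446.0 -76.0 17
top crest 0.5 -534.0 75.0 12
top crest 0.36 -7.0 0.0 17
side plain_a 0.63 -11.0 -59.0 9
side plain_a 0.56 -6.0 -0.0 14
side crest 0.94 -535.0 73.0 9
side crest 0.87 -532.0 -19.0 10
side crest 0.5 -452.0 -91.0 12
```

View pics/t5.png

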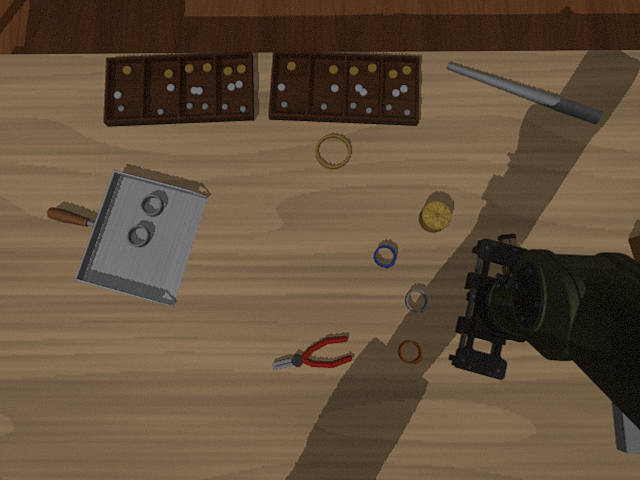

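Both plain rings lie in the pan at (153,204) and (140,235). The pan, the look-alikes and the other items haven't moved. The gripper is behind the crest at (416,300), so I'll go down.

>>> send_rows:
  commands:
    - [0,0,30,0,0,0,-0.364]
    - [0,0,30,0,0,0,-0.364]
    - [0,0,13,0,0,0,-0.364]
    - [0,0,5,0,0,0,-0.364]
    - [7,0,0,0,0,0,-0.364]
    - [7,0,0,0,0,0,-0.364]
    - [7,0,0,0,0,0,-0.364]
    - [5,0,0,0,0,0,-0.364]
    - [5,0,0,0,0,0,-0.364]
    - [5,0,0,0,0,0,-0.364]

```text
clock: 17.95
tcp_pos: [0.4483, -0.2738, 0.0096]
tool_rot: [0.0, 0.792, 0.611, 0.0]
ft_force: [0.7, -0.5, 0.3]
width: 0.0281
gripper_force: 0.0
```

>>> send_rows:
  commands:
    - [5,0,0,0,0,0,-0.364]
    - [5,0,0,0,0,0,-0.364]
    - [5,0,0,0,0,0,-0.364]
    - [6,-1,0,0,0,0,-0.364]
    - [7,-1,0,0,0,0,-0.364]
    - [8,-1,0,0,0,0,-0.364]
    - [9,-1,0,0,0,0,-0.364]
    - [9,-1,0,0,0,0,-0.364]
    - [9,-1,0,0,0,0,-0.364]
    - [9,-1,0,0,0,0,-0.364]

```text
clock: 18.95
tcp_pos: [0.4597, -0.2017, 0.0094]
tool_rot: [-0.0, 0.792, 0.611, 0.0]
ft_force: [1.3, 0.0, -0.1]
width: 0.028
gripper_force: 0.2
```

```bash
python3 -c "
from h import *
st();save(look('top'),'t6.png');look('side')"
```

```text
t 18.95 tcp [ 0.4597 -0.2017  0.0094] pan mm [-476.6   -7.7] yaw 75.32 tilt [0. 0.] w 0.028 F [ 1.3  0.  -0.1]
top plain_a 0.76 -7.0 -59.0 16
top plain_a 0.59 -5.0 -1.0 16
top crest 0.65 -437.0 -7.0 16
top crest 0.4 -434.0 -76.0 14
side plain_a 0.57 -11.0 -58.0 7
side plain_a 0.57 -9.0 0.0 14
side crest 0.83 -460.0 -76.0 13
side crest 0.68 -465.0 -1.0 9
side crest 0.68 -535.0 75.0 12
```

>>> send_rows:
  commands:
    - [10,0,0,0,0,0,-0.364]
    - [10,0,0,0,0,0,-0.364]
    - [10,0,0,0,0,0,-0.364]
    - [10,0,0,0,0,0,-0.364]
    - [10,0,0,0,0,0,-0.364]
    - [10,0,0,0,0,0,-0.364]
    - [10,0,0,0,0,0,-0.364]
    - [10,-1,0,0,0,0,-0.364]
    - [10,-2,0,0,0,0,-0.364]
    - [10,-3,0,0,0,0,-0.364]

```text
clock: 20.25
tcp_pos: [0.4793, -0.1036, 0.0094]
tool_rot: [0.0, 0.792, 0.611, 0.0]
ft_force: [-0.5, -0.1, 0.6]
width: 0.028
gripper_force: 0.1
```

>>> send_rows:
  commands:
    - [10,-3,0,0,0,0,-0.364]
    - [10,-3,0,0,0,0,-0.364]
    - [10,-3,0,0,0,0,-0.364]
    - [10,-3,0,0,0,0,-0.364]
    - [10,-3,0,0,0,0,-0.364]
    - [10,-3,0,0,0,0,-0.364]
    - [10,-3,0,0,0,0,-0.364]
    - [10,-3,0,0,0,0,-0.364]
    - [10,-3,0,0,0,0,-0.364]
    - [10,-3,0,0,0,0,-0.364]

```text
clock: 21.25
tcp_pos: [0.4755, 0.0008, 0.0094]
tool_rot: [0.0, 0.792, 0.611, 0.0]
ft_force: [0.1, -0.7, -0.0]
width: 0.0279
gripper_force: 0.1
```

```bash
python3 -c "
from h import *
st();save(look('top'),'t7.png');look('side')"
```

```text
t 21.25 tcp [0.4755 0.0008 0.0094] pan mm [-276.8   28.8] yaw 75.3 tilt [ 0. -0.] w 0.0279 F [ 0.1 -0.7 -0. ]
top crest 0.74 -448.0 -77.0 13
top crest 0.51 -535.0 79.0 14
side plain_a 0.69 -11.0 -57.0 10
side plain_a 0.59 -6.0 -4.0 13
side crest 0.87 -451.0 -82.0 13
side crest 0.69 -533.0 72.0 12
side crest 0.54 -263.0 32.0 10
```

>>> send_rows:
  commands:
    - [10,-3,0,0,0,0,-0.364]
    - [10,-3,0,0,0,0,-0.364]
    - [10,-3,0,0,0,0,-0.364]
    - [10,-3,0,0,0,0,-0.364]
    - [10,-4,0,0,0,0,-0.364]
    - [10,-4,0,0,0,0,-0.364]
    - [10,-4,0,0,0,0,-0.364]
    - [10,-4,0,0,0,0,-0.364]
    - [10,-4,0,0,0,0,-0.364]
    - [10,0,0,0,0,0,-0.364]

```text
clock: 22.55
tcp_pos: [0.4692, 0.1057, 0.0093]
tool_rot: [-0.0, 0.792, 0.611, -0.001]
ft_force: [0.2, -0.4, 0.8]
width: 0.0281
gripper_force: 0.3
```

>>> send_rows:
  commands:
    - [10,0,0,0,0,0,-0.364]
    - [10,0,0,0,0,0,-0.364]
    - [8,0,0,0,0,0,-0.364]
    - [6,0,0,0,0,0,-0.364]
    - [6,0,0,0,0,0,-0.364]
    - [6,0,0,0,0,0,-0.364]
    - [6,0,0,0,0,0,-0.364]
    - [6,0,0,0,0,0,-0.364]
    - [6,0,0,0,0,0,-0.364]
    - [6,0,0,0,0,0,-0.364]

```text
clock: 23.55
tcp_pos: [0.4877, 0.1728, 0.0093]
tool_rot: [0.0, 0.792, 0.611, -0.0]
ft_force: [-0.8, -1.1, 0.3]
width: 0.0281
gripper_force: 0.3
```

```bash
python3 -c "
from h import *
st();look('top');save(look('side'),'s8.png')"
```

```text
t 23.55 tcp [0.4877 0.1728 0.0093] pan mm [-107.3   60.9] yaw 75.3 tilt [-0. -0.] w 0.0281 F [-0.8 -1.1  0.3]
top plain_a 0.48 -5.0 -62.0 15
top crest 0.56 -450.0 -75.0 16
top crest 0.51 -534.0 79.0 15
side plain_a 0.77 -13.0 -61.0 12
side crest 0.69 -451.0 -78.0 14
side crest 0.6 -533.0 75.0 11
side crest 0.52 -93.0 65.0 10
```

>>> send_rows:
  commands:
    - [6,0,0,0,0,0,-0.364]
    - [8,0,0,0,0,0,-0.364]
    - [10,0,0,0,0,0,-0.364]
    - [10,0,0,0,0,0,-0.364]
    - [10,0,0,0,0,0,-0.364]
    - [10,0,0,0,0,0,-0.364]
    - [10,0,0,0,0,0,-0.364]
    - [8,0,0,0,0,0,-0.364]
    - [5,0,0,0,0,0,-0.364]
    - [2,0,0,0,0,0,-0.364]

```text
clock: 24.85
tcp_pos: [0.5078, 0.2496, 0.0093]
tool_rot: [-0.0, 0.792, 0.611, 0.0]
ft_force: [-0.9, 0.2, 0.3]
width: 0.028
gripper_force: 0.3
```

>>> send_rows:
  commands:
    - [0,0,0,0,0,0,-0.364]
    - [-20,0,0,0,0,0,-0.364]
    - [-20,0,-30,0,0,0,-0.364]
    - [-35,0,-40,0,0,0,-0.364]
    - [-45,0,-30,0,0,0,-0.364]
    - [-45,0,-20,0,0,0,-0.364]
    - [-45,0,0,0,0,0,-0.364]
    - [-45,0,0,0,0,0,-0.364]
    - [-20,0,0,0,0,0,-0.364]
    - [0,0,0,0,0,0,-0.364]

```text
clock: 25.85
tcp_pos: [0.4376, -0.0159, 0.1249]
tool_rot: [0.0, 0.794, 0.608, -0.002]
ft_force: [0.8, 0.7, 0.7]
width: 0.0279
gripper_force: 0.0
```

```bash
python3 -c "
from h import *
st();p=look('top');q=look('side')
a=cv2.resize(p['image'][130:330,40:240],(400,400));b=cv2.resize(q['image'][90:290,200:400],(400,400))
cv2.imwrite('pics/e.png',np.hstack([a,b])[:,:,::-1])"
```

```text
t 25.85 tcp [ 0.4376 -0.0159  0.1249] pan mm [-302.6   61.1] yaw 74.89 tilt [-0.002 -0.003] w 0.0279 F [0.8 0.7 0.7]
top plain_a 0.79 -4.0 -56.0 17
top plain_a 0.57 -5.0 -2.0 13
top crest 0.62 -3.0 64.0 16
top crest 0.53 -448.0 -76.0 15
top crest 0.5 -535.0 79.0 14
side plain_a 0.81 -10.0 0.0 15
side plain_a 0.6 -10.0 -60.0 9
side crest 0.85 -531.0 72.0 10
side crest 0.56 -452.0 -80.0 12
```

View pics/e.png

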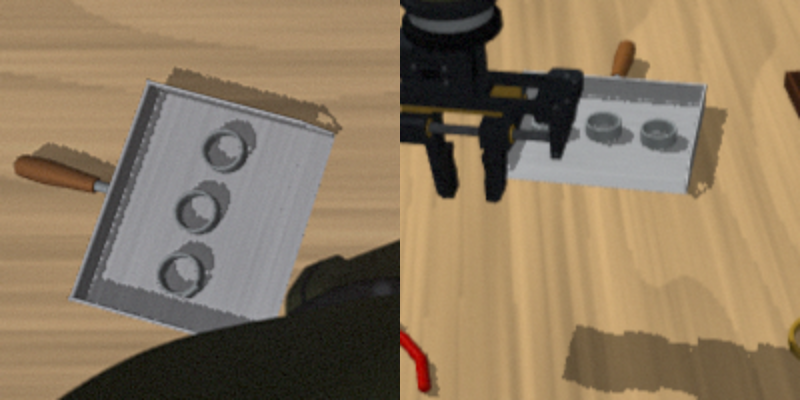

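All three rings lie flat in the middle of the pan at crop positions (225,150), (198,212) and (182,275). The arm is clear of everything.

```bash
python3 -c "
from rig import ticket
print(ticket.finish_job())"
```

```text
the job is handed in; nothing more can be done
None
```

I swept all three silver napkin rings (plain_a, plain_b and the crest) into the pan and handed the job in at about 26 s. In the last pictures they lie flat about 70 mm behind the floor's front edge, with the pan, other items and look-alikes not visibly moved; no verdict came back.

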